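# Call for a refill of the empty crate

### The arm

A 6-joint arm with a two-finger parallel gripper is mounted at the origin on the work surface. World frame = base frame: x ahead of the robot, y to its left, z up, the work surface at z = 0. Lengths are in mm, angles in rad, forces in N, time in s.
With the tool pointing down it reaches from about 225 to 725 mm from the base axis. Payload 3.1 kg.
Tool frame: the origin (TCP) lies at the very end of the fingers, on their centre line; the grasp point (between the pads) lies 19 mm behind it; z points along the fingers, y is the direction in which the jaws open and shut (so a half turn about z gives the same grasp; the last joint's range is limited). The gripper opens to 85 mm and grips with 20 to 120 N. Pads are 22 mm wide; open, the fingers measure 114 mm over their backs; the gripper's body (76 mm by 85 mm) begins 54 mm behind the grasp point. The pads swing forward as they close: fully open they stand 13 mm farther back than shut.
Start: joints at [-1.401, 0.048, 0.099, 1.622, 0, 1.443], TCP at [154.029, -501.889, 231.312] pointing down, gripper open.
Joint ranges: [-2.91, 2.91], [-0.99, 1.94], [-1.21, 1.42], [-2.12, 2.29], [-1.49, 1.47], [-3.14, 3.14]. Speed limits (rad/s): [2.79, 2.79, 3.14, 3.14, 3.14, 3.14].

### API

Orientations are given as a rotation vector (axis times angle).
In Python, from bench import * gives the robot as it stands.
- The arm moves only by the shell command python3 -m crank 'ROWS' [OPENING] [FORCE]. ROWS is text: rows parted by semicolons, each of 6 numbers parted by spaces: the shift along the world's x, y, z in m, then the turn, a rotation vector about the world's x, y, z in units of 6 degrees (1.0 is 6 degrees). In form: x y z rx ry rz; .... A call has 1 to 8 rows; each row shifts and turns the commanded pose from where the row before left it; what a row does not reach is not made up. A row lasts 1/8 s, in which the tool goes at most 62.5 mm and 10.7 degrees, less where a joint would pass 70% of its speed; a pose out of reach is approached as far as the arm can. A call with a gripper value outside its range is refused whole. OPENING is the opening, from 0 (shut) to 1 (fully open), set as the call begins (- or left out, the last holds). The fingers move at their own pace and stop on an object; FORCE is the grip in N (left out, the last holds). Time passes only in rows, so rows that do not move let the fingers close. It gives the time, the measured TCP pose, the force and the opening at its end, in the units of the state.
- get_obs(): the state, without advancing time (a new reading comes with each control period).
- get_image(name): name is "side" or "top" or "wrist"; returns a dict with "frame" (384x512x3 uint8, red, green, blue), "K" (3x3 intrinsics, pixels), "rvec" (rotation vector, rad) and "tvec" (3), from world to camera coordinates, as OpenCV has them; the wrist camera has in their place "hand_eye" (4x4, takes a point from camera to tool coordinates, whose origin is the TCP and whose axes are the flange's). Camera axes: x right, y down, z forward; pixel columns grow to the right and rows downward; lengths in mm; the calibration is good to about 2 mm. A picture is of the moment at which its call begins: read the wrist's pose just before it. There is no depth.
- close_job(): hands the job in, once; it reports no verdict.
Trained networks look in a picture, given as the dict that the camera call returned (one of the last four; its "shot" number tells which), for a name from the list of things; names that differ only in an ending like _2 or _b are one class to them, and where a whole thing is asked for, a point or a joint stands for the part that bears it (a point fixed in the world has none). Each returns a list of dicts, best first, with "confidence" (0 to 1); they miss things now and then, are a little off and sometimes report something else, mostly with a low value. They report only what shows in the picture. A call takes as long as a camera call. They do not tell look-alikes from the thing itself.
- recognise(picture, name): "box" ([left, top, right, bottom] in pixels, round what is visible of it).
- tip_of(picture, name): "uv" ([column, row] in pixels: a listed point, or the origin of a listed thing).
The state is a dict: "time_s": time; "joints": joint angles; "joint_vel": joint speeds; "joint_torque": joint torques, N m; "ee_pos": TCP position; "tool_rot": TCP orientation; "wrist_force": force on the tool from outside, world axes, zero at the start; "torque": the same for the moment, N m; "grip_width": opening from 0.0 (shut) to 1.0 (fully open).
Only numpy, scipy, OpenCV 4.12 (cv2) and the standard library are available. Lean on these libraries where they do the work, as an engineer would, in place of code of your own. Each camera call takes 0.05 s, during which the arm holds its last target.

### The job

One of the three blue stock crates is empty: with your fingertips, lightly press down the orange cap of the call button standing in front of it, keep it down for two seconds, then let it come up and lift your hand well clear (about 10 cm or more). Do not lift, tip or shift that call button, and touch nothing else: not the other two call buttons, the crates or the stock.

Things in the scene. Friction and masses are not known exactly. Their poses are not given: they have to be found in the camera images.
- cap_empty (a joint): Orange push cap of the call button that stands in front of the EMPTY crate (the one to press): value in m, 0 = up, 0.008 = fully down; it moves straight down on a spring (1 N to start, 2 N more per 4 mm, 5 N fully down), comes back up by itself when let go, and has no click or latch. It reports a call when it is held more than 3 mm down.
- cap_empty_top (a point): Centre of the top face of that orange cap, 44 mm above the worktop when up. The cap is a disc 48 mm in diameter (flat top 42 mm), standing 14 mm above its white housing; the point moves with the cap. z axis up.
- cap_rolls (a joint): Push cap of the identical call button in front of the crate holding two paper rolls: not to be pressed. Same values, 0 = up, 0.008 = fully down.
- cap_rolls_top (a point): Centre of the top face of that cap, 44 mm above the worktop.
- cap_bottles (a joint): Push cap of the identical call button in front of the crate holding two bottles: not to be pressed. Same values, 0 = up, 0.008 = fully down.
- cap_bottles_top (a point): Centre of the top face of that cap, 44 mm above the worktop.
- unit_empty: Loose wireless call button in front of the empty crate (the one to press): round white housing 68 mm in diameter and 30 mm high with an orange cap on top, 0.25 to 0.27 kg, standing loose on the worktop. Origin at the centre of its underside, z axis up.
- unit_rolls: Loose wireless call button in front of the crate of paper rolls: round white housing 68 mm in diameter and 30 mm high with an orange cap on top, 0.25 to 0.27 kg, standing loose on the worktop. Origin at the centre of its underside, z axis up.
- unit_bottles: Loose wireless call button in front of the crate of bottles: round white housing 68 mm in diameter and 30 mm high with an orange cap on top, 0.25 to 0.27 kg, standing loose on the worktop. Origin at the centre of its underside, z axis up.
- crate_empty: Open blue plastic stock crate with nothing in it; fixed to the worktop; 172 mm deep (its x) by 202 mm wide (its y) over the rim, 90 mm high, floor and walls 6 mm. Origin at the centre of its underside, x axis away from the robot. Its call button stands on the robot's side of it, about 160 to 190 mm from its origin along its -x and within 25 mm of its centre line.
- crate_rolls: Open blue plastic stock crate holding two upright white paper rolls; fixed to the worktop; 172 mm deep (its x) by 202 mm wide (its y) over the rim, 90 mm high, floor and walls 6 mm. Origin at the centre of its underside, x axis away from the robot. Its call button stands on the robot's side of it, about 160 to 190 mm from its origin along its -x and within 25 mm of its centre line.
- crate_bottles: Open blue plastic stock crate holding two white bottles with coloured caps; fixed to the worktop; 172 mm deep (its x) by 202 mm wide (its y) over the rim, 90 mm high, floor and walls 6 mm. Origin at the centre of its underside, x axis away from the robot. Its call button stands on the robot's side of it, about 160 to 190 mm from its origin along its -x and within 25 mm of its centre line.
- roll0_mid (a point): Middle of an upright white paper roll, 82 mm in diameter, 100 mm high, standing loose in its crate. Not to be touched.
- roll1_mid (a point): Middle of an upright white paper roll, 82 mm in diameter, 100 mm high, standing loose in its crate. Not to be touched.
- bottle0_mid (a point): Middle of an upright white plastic bottle, 62 mm in diameter, 170 mm high, standing loose in its crate. Not to be touched.
- bottle1_mid (a point): Middle of an upright white plastic bottle, 62 mm in diameter, 170 mm high, standing loose in its crate. Not to be touched.
Mind the look-alikes: they are no part of the job. What is shaped like the unit_empty but red is not meant. Leave any purple look-alike of the unit_bottles alone.

How it is judged:
By the outcome, as a careful person would: the job done as asked, in the order asked, and still so for the second after the job is handed in, with the robot touching nothing.
It also fails if it takes over 35 s, if anything falls off the work surface, if the arm or the gripper's body presses on something with over 40 N, if the wrist force passes 120 N, or if a joint passes its speed limit or range.

## Working session

There is one attempt and no reset: what is moved stays moved. The work goes in short steps, Python scripts to look and compute and a shell command to move; the robot and the scene stay as the last step left them, time stands still between calls to the robot, and variables do not carry over. Pictures are saved under pics/ and viewed, and the job is handed in when it is done.

```bash
mkdir -p pics
python3 - <<'E'
from bench import *
import cv2
o=get_obs();print(o)
for n in("top","side"):
    p=get_image(n);cv2.imwrite(f"pics/{n}0.png",p["frame"][:,:,::-1]);print(n,p["K"].tolist(),p["rvec"],p["tvec"])
    for t in("crate_empty","crate_rolls","crate_bottles","unit_empty","cap_empty_top","cap_empty"):
        try:
            if t!="cap_empty_top": print(t,[(d["confidence"],[round(float(x)) for x in d["box"]]) for d in recognise(p,t)])
            else: print(t,[(d["confidence"],[round(float(x),1) for x in d["uv"]]) for d in tip_of(p,t)])
        except Exception as e: print(t,e)
E
```

```text
{'time_s': 0.0, 'joints': array([-1.40076929e+00,  4.87312583e-02,  9.75865107e-02,  1.62199067e+00,
       -2.47715669e-05,  1.44297244e+00]), 'joint_vel': array([ 2.13676232e-04, -1.33675953e-03,  2.53030386e-03, -5.63356978e-05,
        8.19236900e-04, -1.11769157e-03]), 'joint_torque': array([ 1.77695624e-04, -3.38784313e+01,  3.20015037e+01,  2.02366436e-02,
       -1.07923142e-04,  4.67633654e-06]), 'ee_pos': array([ 153.93407017, -501.28647847,  230.12161541]), 'tool_rot': array([-3.10450645e+00, -4.65788745e-01,  1.16342227e-04]), 'wrist_force': array([ 0.39173234, -0.6206573 , -0.16512895]), 'torque': array([-0.01360932,  0.00868062,  0.00992347]), 'grip_width': 1.0017042038972908}
top [[401.5255380351654, 0.0, 249.5303787647056], [0.0, 401.5255380351654, 184.44522930776503], [0.0, 0.0, 1.0]] [ 2.16165858 -2.14124554  0.12833834] [ -2.42208055 537.99989838 863.40933769]
crate_empty [(0.79, [316, 78, 420, 170]), (0.32, [362, 191, 389, 213])]
crate_rolls [(0.68, [80, 72, 188, 158]), (0.68, [231, 182, 260, 212]), (0.33, [119, 191, 142, 213])]
crate_bottles [(0.84, [201, 73, 296
[... 188 characters left out ...]
379.4, 255.1]), (0.79, [324.6, 208.1])]
cap_empty [(0.84, [367, 242, 389, 271]), (0.78, [312, 199, 335, 218]), (0.77, [362, 191, 391, 212])]
side [[484.76740193742415, 0.0, 255.7971232526238], [0.0, 484.76740193742415, 183.60400650707746], [0.0, 0.0, 1.0]] [ 0.40883825 -2.82743458  1.03152347] [ 515.26589164  166.25528965 1201.54984433]
crate_empty [(0.91, [200, 83, 273, 156])]
crate_rolls []
crate_bottles [(0.97, [150, 136, 241, 228])]
unit_empty [(0.74, [277, 149, 300, 171]), (0.72, [321, 130, 348, 150]), (0.61, [279, 119, 304, 147])]
cap_empty_top [(0.67, [290.6, 127.3]), (0.66, [289.4, 154.4]), (0.53, [335.8, 134.0])]
cap_empty [(0.69, [284, 124, 299, 132]), (0.48, [325, 131, 341, 142])]
```

View pics/top0.png

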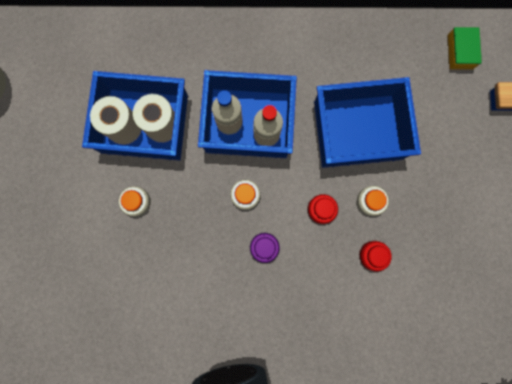

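View pics/side0.png

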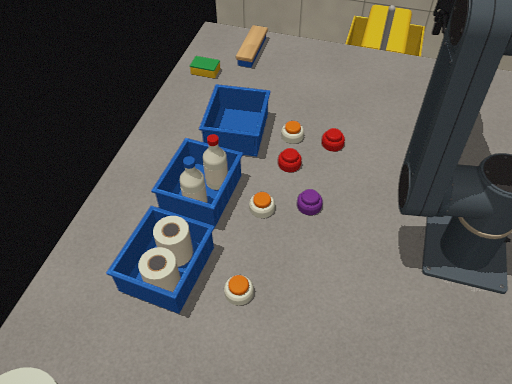

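```bash
cat > h.py <<'E'
import numpy as np,cv2
def back(p,uv,z):
    R=cv2.Rodrigues(np.array(p["rvec"],float))[0];t=np.array(p["tvec"],float).ravel()
    d=R.T@np.linalg.inv(p["K"])@np.array([*uv,1.]);c=-R.T@t
    return c+d*(z-c[2])/d[2]
E
python3 - <<'E'
from bench import *
from h import *
p=get_image("top")
for uv in [(378.4,200.2),(379.4,255.1),(324.6,208.1)]: print(uv,back(p,uv,44).round(1))
for b in [(316,78,420,170)]: print(back(p,(b[0],b[3]),90).round(),back(p,(b[2],b[1]),90).round())
f=p["frame"][60:290,60:440];cv2.imwrite("pics/crop1.png",cv2.resize(f,None,fx=2,fy=2,interpolation=cv2.INTER_CUBIC)[:,:,::-1])
p=get_image("side")
for uv in [(290.6,127.3),(289.4,154.4),(335.8,134)]: print(uv,back(p,uv,44).round(1))
f=p["frame"][60:260,140:400];cv2.imwrite("pics/crop2.png",cv2.resize(f,None,fx=3,fy=3,interpolation=cv2.INTER_CUBIC)[:,:,::-1])
E
```

```text
(378.4, 200.2) [ 504.4 -280.6   44. ]
(379.4, 255.1) [ 385.6 -279.1   44. ]
(324.6, 208.1) [ 486.  -162.5   44. ]
[ 563. -137.   90.] [ 766. -364.   90.]
(290.6, 127.3) [ 509.3 -264.8   44. ]
(289.4, 154.4) [ 486.  -157.1   44. ]
(335.8, 134) [ 376.5 -274.1   44. ]
```

View pics/crop1.png

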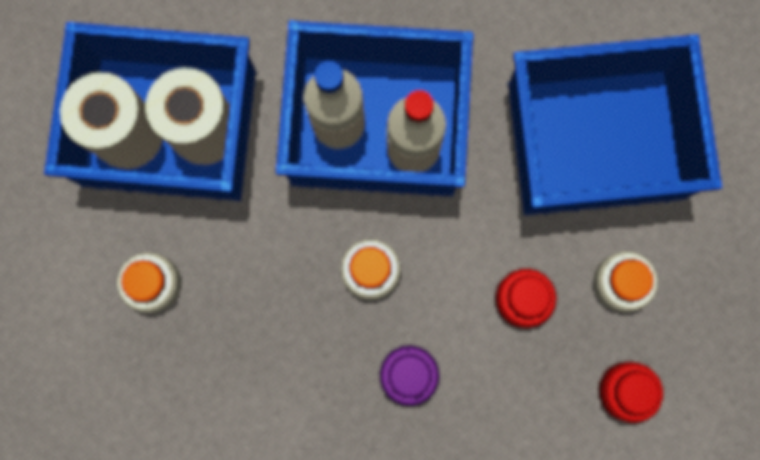

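View pics/crop2.png

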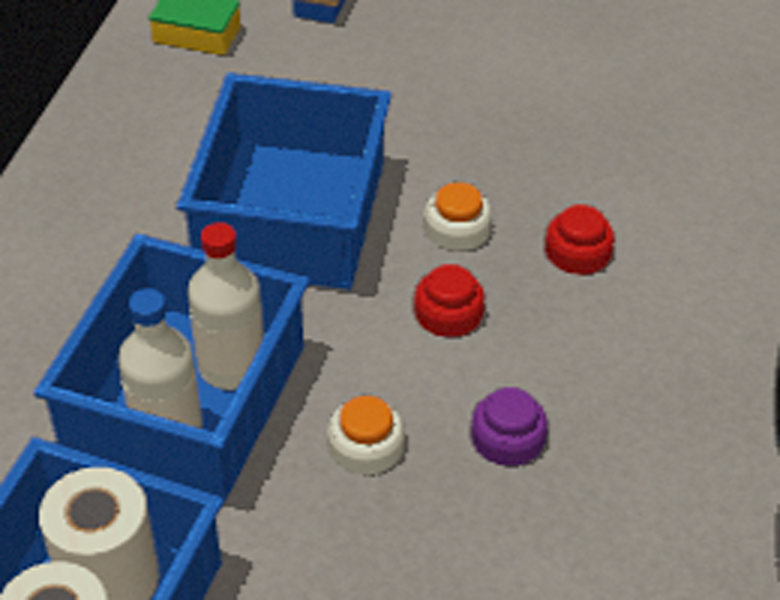

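Top view: the orange/white buttons are at (375,200), (245,194) and (133,201). The red look-alikes are at (323,209) and (376,256), and the purple one is at (264,248). The only empty crate is the right one, around (367,122), so the one to press is at (375,200). The side view shows the same button at (292,128). Next I'll refine its position by colour.

```bash
cat >> h.py <<'E'
def orange(f,c,r):
    hsv=cv2.cvtColor(np.ascontiguousarray(f),cv2.COLOR_RGB2HSV)
    m=cv2.inRange(hsv,(8,150,120),(22,255,255))
    n,l,s,ce=cv2.connectedComponentsWithStats(m)
    return [(s[i,4],s[i,:4].tolist(),ce[i].round(1)) for i in range(1,n) if s[i,4]>20 and np.hypot(*(ce[i]-c))<r]
E
python3 - <<'E'
from bench import *
from h import *
P=[]
for n,c in(("top",(375,200)),("side",(292,128))):
    p=get_image(n);s=orange(p["frame"],c,25)
    for a in s: print(n,a,back(p,a[2],44).round(1),back(p,a[2],42).round(1))
E
```

```text
top (np.int32(326), [366, 190, 20, 20], array([375.4, 199.7])) [ 505.5 -274.1   44. ] [ 505.7 -274.7   42. ]
side (np.int32(160), [285, 121, 16, 13], array([292.4, 126.8])) [ 504.7 -268.4   44. ] [ 505.1 -270.5   42. ]
```

```bash
python3 -m crank '0.042 0.027 0 0 0 0;0.042 0.027 0 0 0 0;0.042 0.027 0 0 0 0;0.042 0.027 0 0 0 0;0.042 0.027 0 0 0 0;0.042 0.027 0 0 0 0;0.042 0.027 0 0 0 0;0.02 0.014 0 0 0 0' 0 20
python3 -m crank '0 0 0 0 0 0;0 0 0 0 0 0'
python3 - <<'E'
from bench import *
from h import *
from scipy.spatial.transform import Rotation as Ro
o=get_obs();p=get_image("wrist");cv2.imwrite("pics/w1.png",p["frame"][:,:,::-1])
print(o["ee_pos"],o["tool_rot"],o["wrist_force"],o["grip_width"],p["hand_eye"])
T=np.eye(4);T[:3,:3]=Ro.from_rotvec(o["tool_rot"]).as_matrix();T[:3,3]=o["ee_pos"]
C=T@np.array(p["hand_eye"]);
for a in orange(p["frame"],(256,192),400):
    d=C[:3,:3]@np.linalg.inv(p["K"])@np.array([*a[2],1]);print(a,(C[:3,3]+d*(44-C[2,3])/d[2]).round(1))
p=get_image("top");cv2.imwrite("pics/t1.png",p["frame"][:,:,::-1])
E
```

```text
time_s: 1.9
ee_pos: [469.9, -297.2, 231.1]
tool_rot: [-3.106, -0.47, -0.001]
wrist_force: [0.1, -0.3, 0.1]
grip_width: 0.002
time_s: 2.15
ee_pos: [467.6, -299.2, 231.3]
tool_rot: [3.107, 0.466, -0.001]
wrist_force: [-0.3, 0.1, -0.3]
grip_width: -0.001
[ 467.59611825 -299.17265315  231.26351713] [ 3.10672620e+00  4.65699683e-01 -9.91329934e-04] [-0.33874889  0.07840315 -0.34443901] -0.0008610048558188605 [[ 5.58443054e-04 -9.62249920e-01 -2.72166821e-01  6.88118053e+01]
 [ 9.99999744e-01  6.59218159e-04 -2.78835273e-04  7.31933539e-01]
 [ 4.47726531e-04 -2.72166596e-01  9.62250042e-01 -1.42013100e+02]
 [ 0.00000000e+00  0.00000000e+00  0.00000000e+00  1.00000000e+00]]
(np.int32(320), [222, 96, 43, 45], array([243.1, 120.5])) [ 505.1 -277.4   44. ]
```

View pics/w1.png

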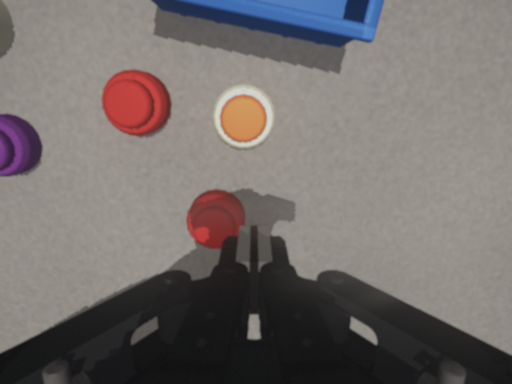

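Wrist view: the orange cap is at (243,119), with the empty crate directly behind it and red look-alikes at (136,102) and (216,218). Next I'll move over the cap, staying above it, and look again.

```bash
python3 -m crank '0.019 0.012 0 0 0 0;0.018 0.013 0 0 0 0;0 0 -0.04 0 0 0;0 0 -0.04 0 0 0;0 0 -0.04 0 0 0;0 0 0 0 0 0;0 0 0 0 0 0'
python3 - <<'E'
from bench import *
from h import *
from scipy.spatial.transform import Rotation as Ro
o=get_obs();p=get_image("wrist");cv2.imwrite("pics/w2.png",p["frame"][:,:,::-1])
T=np.eye(4);T[:3,:3]=Ro.from_rotvec(o["tool_rot"]).as_matrix();T[:3,3]=o["ee_pos"]
H=np.array(p["hand_eye"]);C=T@H
ti=np.linalg.inv(H)@[0,0,0,1];u=p["K"]@ti[:3];print("tip px",u/u[2])
hsv=cv2.cvtColor(np.ascontiguousarray(p["frame"]),cv2.COLOR_RGB2HSV);print(hsv[int(u[1]/u[2])-60,int(u[0]/u[2])])
for a in orange(p["frame"],(256,192),400):
  for uv in (a[2],(a[1][0]+a[1][2]/2,a[1][1]+a[1][3]/2)):
    d=C[:3,:3]@np.linalg.inv(p["K"])@np.array([*uv,1]);print(a,(C[:3,3]+d*(44-C[2,3])/d[2]).round(1))
s=get_image("side");t=get_image("top")
cv2.imwrite("pics/s2.png",cv2.resize(np.hstack([s["frame"][60:200,220:380],t["frame"][130:270,290:450]]),None,fx=2.5,fy=2.5)[:,:,::-1])
E
```

```text
time_s: 3.12
ee_pos: [505.7, -274.4, 112.9]
tool_rot: [3.106, 0.466, 0.002]
wrist_force: [0.4, -0.5, 0.7]
grip_width: 0.001
tip px [252.11087066 243.38196807   1.        ]
[ 13 151 215]
(np.int32(1785), [224, 162, 65, 47], array([254.9, 188.1])) [ 513.2 -273.8   44. ]
(np.int32(1785), [224, 162, 65, 47], array([254.9, 188.1])) [ 515.2 -274.3   44. ]
```

View pics/w2.png

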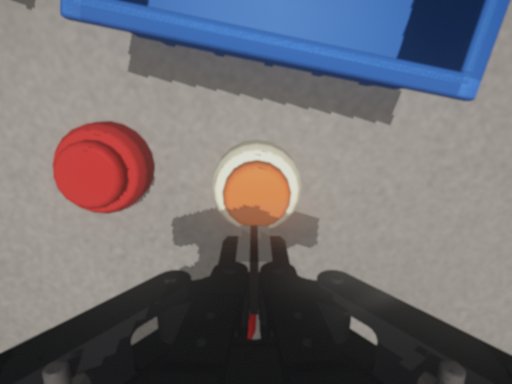

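View pics/s2.png

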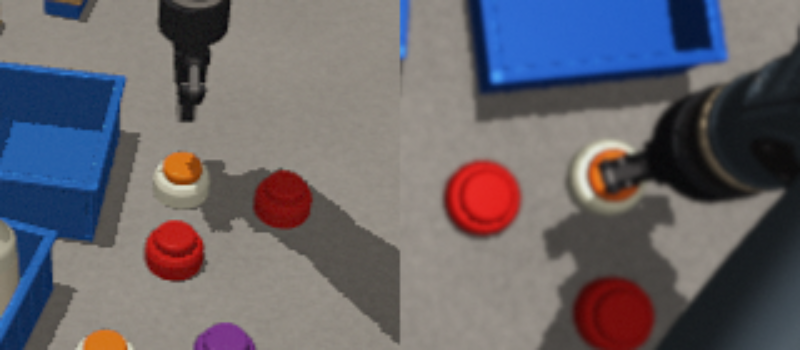

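Wrist view: the cap centre is at about (256,195), and the fingertips are over it to within about 3 mm. Descending now.

```bash
python3 -m crank '0.001 0 -0.03 0 0 0;0.001 0 -0.022 0 0 0;0 0 -0.008 0 0 0;0 0 0 0 0 0;0 0 0 0 0 0'
python3 -m crank '0 0 -0.002 0 0 0;0 0 -0.002 0 0 0;0 0 -0.002 0 0 0;0 0 0 0 0 0;0 0 0 0 0 0'
python3 - <<'E'
from bench import *
from h import *
o=get_obs();print(o["ee_pos"],o["wrist_force"])
p=get_image("wrist");s=get_image("side");t=get_image("top")
cv2.imwrite("pics/w3.png",p["frame"][:,:,::-1])
cv2.imwrite("pics/s3.png",cv2.resize(np.hstack([s["frame"][60:200,220:380],t["frame"][130:270,290:450]]),None,fx=2.5,fy=2.5)[:,:,::-1])
E
```

```text
time_s: 3.9
ee_pos: [508.0, -274.6, 53.0]
tool_rot: [3.105, 0.466, 0.003]
wrist_force: [0.4, 0.5, 0.5]
grip_width: -0.0
time_s: 4.53
ee_pos: [507.0, -273.8, 45.2]
tool_rot: [-3.107, -0.466, 0.0]
wrist_force: [0.2, 0.2, -0.8]
grip_width: -0.001
[ 506.96964804 -273.83027123   45.21087404] [ 0.2104023   0.16381111 -0.82759446]
```

View pics/w3.png

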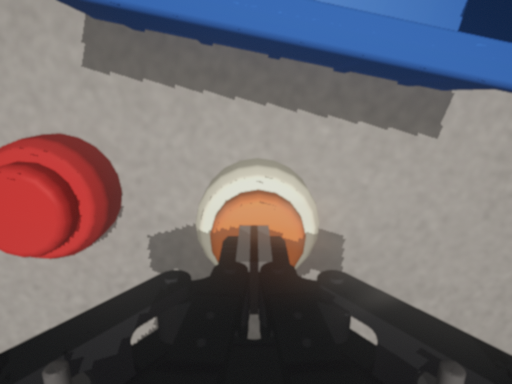

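View pics/s3.png

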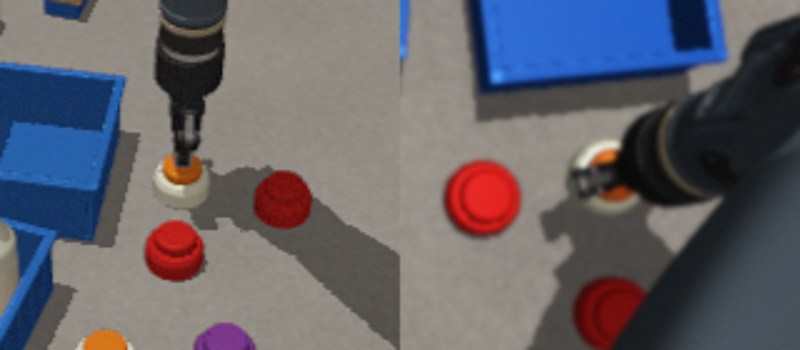

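The fingertips are centred on the cap to within about 3 mm, just above contact. Pressing in small steps.

```bash
python3 -m crank '0 0 -0.001 0 0 0;0 0 -0.001 0 0 0;0 0 -0.001 0 0 0;0 0 -0.001 0 0 0;0 0 0 0 0 0;0 0 0 0 0 0'; python3 -c "
from bench import *
for i in range(3):
  o=get_obs();print(o['ee_pos'].round(1),o['wrist_force'].round(2));get_image('top')"
```

```text
time_s: 5.42
ee_pos: [507.2, -274.0, 41.5]
tool_rot: [3.107, 0.466, 0.0]
wrist_force: [-0.4, 0.5, 1.7]
grip_width: -0.002
[ 507.2 -274.    41.5] [-0.35  0.49  1.73]
[ 507.1 -274.    41.5] [-0.48 -0.14  1.99]
[ 507.1 -273.9   41.5] [-0.37 -0.27  1.13]
```

```bash
python3 -m crank '0 0 -0.001 0 0 0;0 0 -0.001 0 0 0;0 0 -0.001 0 0 0;0 0 0 0 0 0;0 0 0 0 0 0'
python3 - <<'E'
from bench import *
from h import *
for i in range(4):
  o=get_obs();print(o['ee_pos'].round(1),o['wrist_force'].round(2));s=get_image('side')
cv2.imwrite("pics/s4.png",cv2.resize(s["frame"][80:160,250:340],None,fx=6,fy=6)[:,:,::-1])
E
```

```text
time_s: 6.2
ee_pos: [507.1, -273.9, 38.5]
tool_rot: [3.107, 0.466, 0.0]
wrist_force: [-1.0, 0.9, 3.2]
grip_width: -0.003
[ 507.1 -273.9   38.5] [-0.98  0.92  3.18]
[ 507.1 -274.    38.5] [ 0.12 -0.16  3.54]
[ 507.1 -274.    38.5] [-0.4   1.29  4.29]
[ 507.1 -274.    38.5] [-0.63 -0.39  4.32]
```

View pics/s4.png

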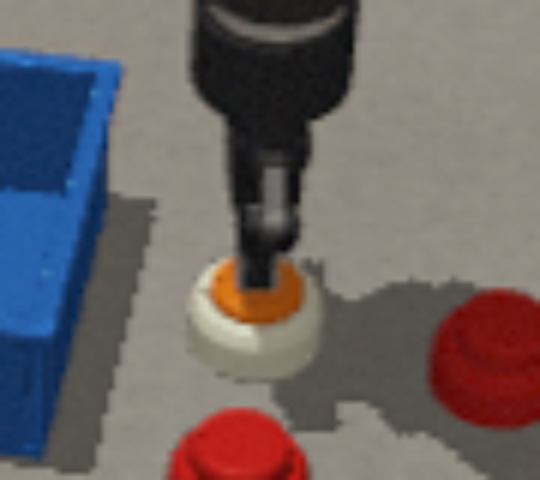

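The force is about 3.8 N, so the cap is roughly 5.5 mm down and the housing is still upright. Holding.

```bash
python3 -m crank '0 0 0 0 0 0;0 0 0 0 0 0;0 0 0 0 0 0;0 0 0 0 0 0;0 0 0 0 0 0;0 0 0 0 0 0;0 0 0 0 0 0;0 0 0 0 0 0'
python3 -m crank '0 0 0 0 0 0;0 0 0 0 0 0;0 0 0 0 0 0;0 0 0 0 0 0;0 0 0 0 0 0;0 0 0 0 0 0;0 0 0 0 0 0'
python3 -m crank '0 0 -0 0 0 0;0 0 0.003 0 0 0;0 0 0.004 0 0 0;0 0 0.01 0 0 0;0 0 0.03 0 0 0;0 0 0.04 0 0 0;0 0 0.04 0 0 0;0 0 0.04 0 0 0'
python3 -m crank '0 0 0.02 0 0 0;0 0 0 0 0 0;0 0 0 0 0 0;0 0 0 0 0 0'
python3 - <<'E'
from bench import *
from h import *
o=get_obs();print(o["ee_pos"],o["wrist_force"])
p=get_image("wrist");s=get_image("side")
for a in orange(s["frame"],(292,128),25): print(a,back(s,a[2],44).round(1))
cv2.imwrite("pics/w5.png",p["frame"][:,:,::-1]);cv2.imwrite("pics/s5.png",cv2.resize(s["frame"][60:200,220:380],None,fx=4,fy=4)[:,:,::-1])
E
```

```text
time_s: 7.4
ee_pos: [507.1, -273.9, 38.4]
tool_rot: [3.107, 0.466, 0.0]
wrist_force: [1.2, -0.7, 3.9]
grip_width: 0.002
time_s: 8.28
ee_pos: [507.1, -274.0, 38.4]
tool_rot: [3.107, 0.466, 0.0]
wrist_force: [1.4, -1.1, 4.1]
grip_width: -0.002
time_s: 9.28
ee_pos: [506.4, -273.4, 206.4]
tool_rot: [-3.106, -0.466, 0.002]
wrist_force: [-0.5, 0.7, 0.0]
grip_width: -0.003
time_s: 9.78
ee_pos: [506.2, -273.3, 223.3]
tool_rot: [-3.104, -0.466, 0.004]
wrist_force: [0.7, -0.2, -0.4]
grip_width: -0.003
[ 506.18415505 -273.29653769  223.26398276] [ 0.6811933  -0.24023505 -0.4357132 ]
(np.int32(161), [285, 121, 16, 13], array([292.4, 126.9])) [ 504.6 -268.    44. ]
```

View pics/s5.png

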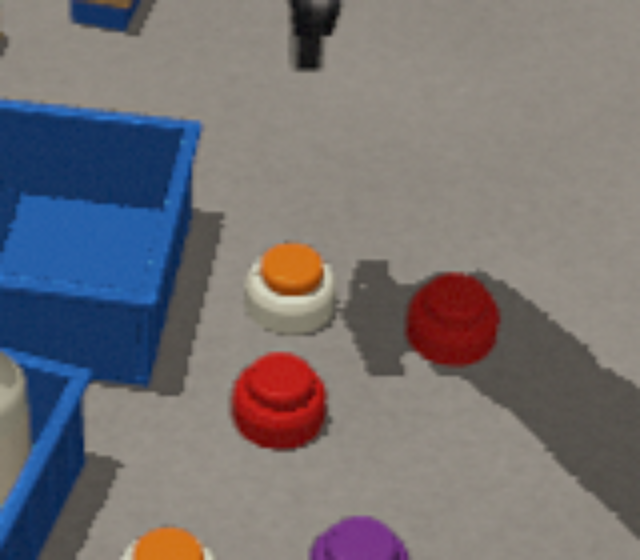

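The cap is back up at (292.4,126.9), against (292.4,126.8) before the press, so the button has not moved. The hand is about 180 mm above it.

```bash
python3 -c "
from bench import *
print(close_job())"
```

```text
the job is handed in; nothing more can be done
None
```

I pressed the orange cap of the call button in front of the empty crate with the closed fingertips, let it come back up and lifted the hand clear, then handed the job in.

- **Press:** the cap was held about 5.5 mm down for roughly 2.5 s or more, at about 4 N. Its call threshold is 3 mm. Depth is inferred from fingertip height (38.4 mm against the 44 mm cap top) and from the force, as there is no direct reading of the cap.
- **After the press:** the side camera shows the cap up and in the same place as before, to about 0.1 px. The hand was about 180 mm above it with no contact force, and the clock stood at about 10 s.
- **Everything else:** I pressed straight down on that one cap and touched nothing else that I could see. I did not re-measure the other buttons, the crates or the stock afterwards.
- **Disagreement:** the cameras differed on the cap's sideways position, with y between about -268 and -277 mm. I used -274 mm, and close wrist views showed the fingertips within about 3 mm of the cap centre.

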